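# Put the polishing things back in their own trays

### The arm

A 6-joint arm with a two-finger parallel gripper is mounted at the origin on a cart in front of the work surface, level with it; the furniture and walls round the work are solid. World frame = base frame: x ahead of the robot, y to its left, z up, the work surface at z = 0. Lengths are in mm, angles in rad, forces in N, time in s.
With the tool pointing down it reaches from about 375 to 925 mm from the base axis. Payload 5.7 kg.
Tool frame: the origin (TCP) lies midway between the tips of the shut fingers; the grasp point (between the pads) lies 19 mm behind it; z points along the fingers, y is the line along which they close (so a half turn about z gives the same grasp; the last joint's range is limited). The gripper opens to 85 mm and grips with 20 to 120 N. Pads are 22 mm wide; open, the fingers measure 114 mm over their backs; the gripper's body (76 mm by 85 mm) begins 54 mm behind the grasp point. The pads swing forward as they close: fully open they stand 13 mm farther back than shut.
Start: joints at [-1.379, 0.359, 1.51, -0, 1.272, -0.115], TCP at [181.19, -571.956, 231.267] pointing down, gripper open.
Joint ranges: [-2.97, 2.97], [-1.01, 2.36], [0.21, 2.38], [-0.96, 4.11], [0.2, 2.71], [-2.98, 2.98]. Speed limits (rad/s): [2.39, 2.39, 3.14, 3.14, 3.14, 3.14].

### API

Orientations are given as a rotation vector (axis times angle).
In Python, from station import bot gives the robot as it stands. The module is installed in compiled form; this text tells all that it offers.
- The arm moves only by the tool step_arm, never from a script. Its argument "steps" is one flat list of numbers, 7 for each row, row after row: the opening, from -1 (shut) to 1 (fully open), then the shift along the tool's x, y, z scaled (see below), then the turn, a rotation vector about the tool's x, y, z scaled (see below). A call has 1 to 12 rows; each row shifts and turns the commanded pose from where the row before left it, along the tool's axes as they then stand; what a row does not reach is not made up. The controller multiplies each number of a shift by 0.025 m and each number of a turn by 0.15 rad. A row lasts 1/8 s, in which the tool goes at most 62.5 mm and 10.7 degrees, less where a joint would pass 70% of its speed; a pose out of reach is approached as far as the arm can. A call with a number of a shift or a turn outside -1 to 1 is refused whole. A call with a gripper value outside its range is refused whole. The fingers move at their own pace and stop on an object; "squeeze" is the grip in N (left out, the last holds). Time passes only in rows, so rows that do not move let the fingers close. It gives the time, the measured TCP pose, the force, the opening and the grip force at its end, in the units of the state.
- bot.observe(): the state, without advancing time (a new reading comes with each control period).
- bot.read_camera(name): name is "side" or "top"; returns the picture (420x560x3 uint8, blue, green, red); there is no depth.
- bot.camera_params(name): a dict with "fovy" (degrees; the focal length in pixels is half the picture's height over the tangent of half this angle, whatever the lens; pixels are square), "cx", "cy" (the principal point, pixels), "rvec" (rotation vector, rad) and "tvec" (3), from world to camera coordinates, as OpenCV has them. Camera axes: x right, y down, z forward; pixel columns grow to the right and rows downward; lengths in mm; the calibration is good to about 2 mm. A picture is of the moment at which its call begins. camera_params takes no time and is no camera call.
- bot.hand_in(): hands the job in; it is judged then, once.
The state is a dict: "time": time; "joint_pos": joint angles; "qvel": joint speeds; "joint_torque": joint torques, N m; "tcp_pos": TCP position; "orientation": TCP orientation; "ft_force": force on the tool from outside, world axes, zero at the start; "moment": the same for the moment, N m; "width": opening from 0.0 (shut) to 1.0 (fully open); "finger_force": force on a finger pad.
Only numpy, scipy, OpenCV 4.12 (cv2) and the standard library are available. Lean on these libraries where they do the work, as an engineer would, in place of code of your own. Each camera call takes 0.05 s, during which the arm holds its last target. There are 200 camera calls.

### The job

The four things in the wooden trays all stand in each other's trays: put the grey tin in the round tray, the bare rusty cast head in the square tray, the brown compound bar in the long tray, lying along it, and the rough stone in the six-sided tray, each upright in the middle of its tray. The dark grey rubber mat is free for setting things down on the way. Never tip the tin or the head over, and leave the orange tin where it stands.

Things in the scene. Friction and masses are not known exactly. Their poses are not given: they have to be found in the camera images.
- tin: Grey cylindrical powder tin with a closed press lid, 69 mm diameter, 92 mm tall, about 0.3 to 0.55 kg. Origin at the centre of its underside, z up along its axis. Grip it round the body in its upper half (about 65 mm above its underside), any yaw.
- head: Bare rusty cast-iron polishing head standing on its foot: round foot 70 mm diameter up to 30 mm high, narrowing to a round neck about 45 mm diameter at 34 to 80 mm above the origin (80 mm tall in all), about 0.46 to 0.86 kg. Origin at the centre of the foot's underside, z up. Grip it round the neck at 60 mm, any yaw.
- bar: Brown bar of polishing compound, 86 x 37 x 30 mm (long, wide, tall), about 0.18 kg, a plain block lying flat. Origin at the centre of its underside, z up, its long side along its own x axis. Grip it across its middle.
- stone: Dark grey rough stone, chipped block about 51 x 53 mm and 49 mm tall, narrowing to a blunt peak, standing on its flat base. Origin at the centre of its underside, z up. Grip it across its middle, low (about 20 to 25 mm above its underside), any yaw.
- round_tray: Round tray, 132 mm outer and 120 mm inner diameter. Fixed to the bench, light wooden floor with a dark wooden rim. Origin at its centre on the bench surface; inner floor 4 mm above the origin, rim top 9 mm above it, rim 6 mm wide. x and y lie in the bench plane, z up.
- square_tray: Square tray, 124 x 124 mm outside, 112 x 112 mm inside. Fixed to the bench, light wooden floor with a dark wooden rim. Origin at its centre on the bench surface; inner floor 4 mm above the origin, rim top 9 mm above it, rim 6 mm wide. x and y lie in the bench plane, z up.
- long_tray: Long rectangular tray, outside 98 mm along its x and 164 mm along its y, inside 86 x 152 mm. Fixed to the bench, light wooden floor with a dark wooden rim. Origin at its centre on the bench surface; inner floor 4 mm above the origin, rim top 9 mm above it, rim 6 mm wide. x and y lie in the bench plane, z up.
- hex_tray: Six-sided tray, 132 mm outside and 120 mm inside across the flats (one pair of flats faces its x). Fixed to the bench, light wooden floor with a dark wooden rim. Origin at its centre on the bench surface; inner floor 4 mm above the origin, rim top 9 mm above it, rim 6 mm wide. x and y lie in the bench plane, z up.
- mat: Bare dark grey rubber mat, 130 x 130 x 4 mm, flat on the bench with nothing on it: the free spot. Fixed. Origin at its centre on the bench surface, so its top is 4 mm above the origin.
- orange_tin: Orange powder tin, a bystander, 74 mm diameter, 78 mm tall, standing loose on the bench to the right of the trays. Origin at the centre of its underside. It must stay where it stands.
Mind the look-alikes: they are no part of the job. Leave any green look-alike of the tin alone.

How it is judged:
By the outcome, as a careful person would: the job done as asked, in the order asked, and still so for the second after the job is handed in, with the robot touching nothing.
It also fails if it takes over 134 s, if anything falls off the work surface, if the arm or the gripper's body presses on something with over 40 N, if the wrist force passes 120 N, or if a joint passes its speed limit or range.

## Working session

There is one attempt and no reset: what is moved stays moved. The work goes in short steps, Python scripts to look and compute and a tool call to move; the robot and the scene stay as the last step left them, time stands still between calls to the robot, and variables do not carry over. Pictures are saved under pics/ and viewed, at most 16 in all, crops included, and the job is handed in when it is done.

Besides the shell and the picture viewer there is one more tool, called after "Request:" in YAML: its name, and indented under it one key for each argument. step_arm: Moves the arm, as the interface text tells. Shifts and turns lie within -1 to 1; 1 stands for 0.025 m of shift or 0.15 rad of turn. Its arguments: {"type":"object","properties":{"steps":{"type":"array"},"squeeze":{"type":"number"}},"required":["steps"]}

```bash
mkdir -p pics; python3 - <<'E'
from station import bot
import cv2
for n in("top","side"):
    cv2.imwrite(f"pics/{n}0.png",bot.read_camera(n)); print(n,bot.camera_params(n))
print(bot.observe())
E
```

```text
top {'fovy': 48.23175584452643, 'cx': 278.23443640544707, 'cy': 210.86265831858435, 'rvec': array([ 2.10869702, -2.14637877,  0.17165263]), 'tvec': array([ -24.63326755,  545.06997306, 1181.65567137])}
side {'fovy': 51.11402895002934, 'cx': 285.07728192317916, 'cy': 205.38508501926128, 'rvec': array([ 0.15225773, -2.67625088,  1.49305022]), 'tvec': array([541.27491013,  93.24964755, 902.46236559])}
{'time': 0.1, 'joint_pos': array([-1.37910914e+00,  3.59434219e-01,  1.51135053e+00,  6.18774364e-06,
        1.27248379e+00, -1.15118654e-01]), 'qvel': array([-1.67350235e-04, -2.63911455e-03, -1.23088200e-03,  4.45782343e-04,
       -4.66548372e-05, -1.50596988e-03]), 'joint_torque': array([-1.55806374e-03, -5.28655207e+01, -2.79349208e+01, -1.07351327e-04,
        4.92944790e-03, -7.86665112e-06]), 'tcp_pos': array([ 181.07421449, -571.37355224,  230.5268763 ]), 'orientation': array([-3.10304561e+00, -4.79782795e-01,  9.14276505e-05]), 'ft_force': array([ 0.3214728 , -0.39915013, -0.17608164]), 'moment': array([ 0.00522795, -0.01059984,  0.01945068]), 'finger_force': 0.0, 'width': 1.0029378616500935}
```

View pics/top0.png

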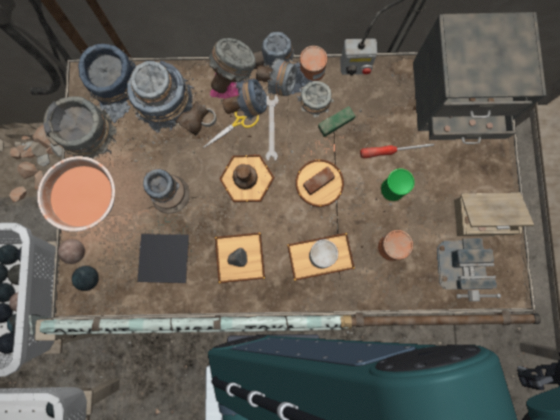

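View pics/side0.png

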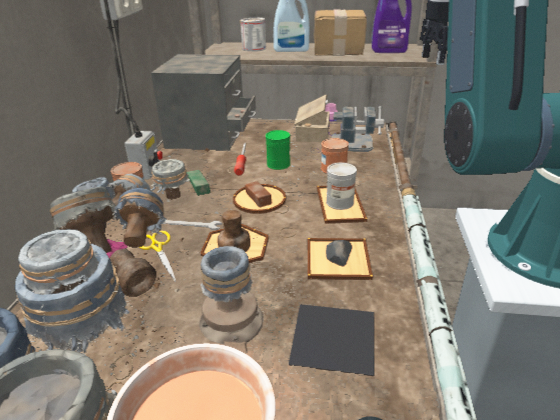

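Top view. Targets: tin (323,253) in the long tray, head (245,175) in the hex tray, bar (318,180) in the round tray, stone (237,258) in the square tray. The mat is at (163,258).

Look-alikes:
- **Tin:** green tin (400,183), orange tins (397,245) and (313,62), grey lidded pot (316,96)
- **Head:** blue-topped heads (158,188), (250,97) and (284,77), dark part (197,120)
- **Bar:** green bar (338,122)
- **Stone:** dark balls (85,278) and (70,251)

By the description I choose the four things in the trays, and check them in a close crop.

```bash
python3 - <<'E'
import cv2
a=cv2.imread("pics/top0.png")[145:290,205:365]
cv2.imwrite("pics/topc.png",cv2.resize(a,None,fx=4,fy=4,interpolation=cv2.INTER_CUBIC))
a=cv2.imread("pics/side0.png")[155:285,195:375]
cv2.imwrite("pics/sidec.png",cv2.resize(a,None,fx=4,fy=4,interpolation=cv2.INTER_CUBIC))
E
```

```text
(no output)
```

View pics/topc.png

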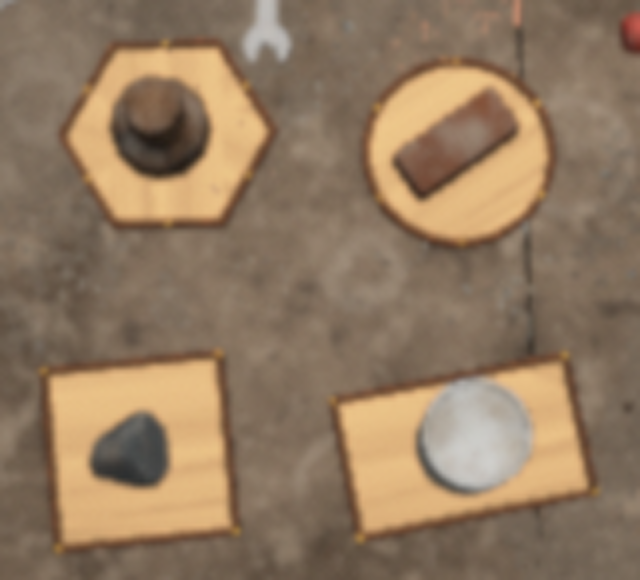

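View pics/sidec.png

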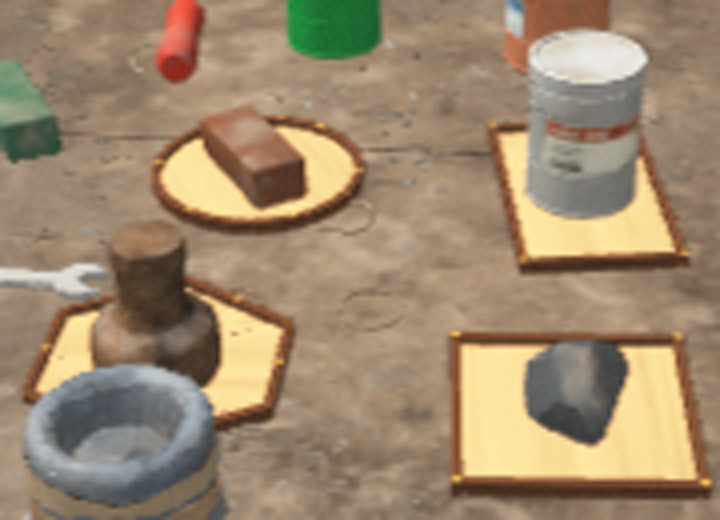

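The top crop (pixel = 205+u/4, 145+v/4) confirms the choice. It shows the bare rusty head at (155,106) in the hex tray, the brown bar at (455,143) in the round tray, the dark stone at (132,450) in the square tray and the grey tin lid at (476,434) in the long tray. The side crop agrees: head top (147,236), bar (252,155), lid (588,58), stone (578,390).

```bash
cat > h.py <<'E'
from station import bot
import cv2, numpy as np
O={"top":(205,145),"side":(195,155)}
def cam(n):
    p=bot.camera_params(n); f=210/np.tan(np.radians(p["fovy"]/2))
    K=np.array([[f,0,p["cx"]],[0,f,p["cy"]],[0,0,1.]])
    return K,cv2.Rodrigues(p["rvec"])[0],np.array(p["tvec"])
C={n:cam(n) for n in O}
def full(n,uv): return (np.atleast_2d(uv)+.5)/4-.5+O[n]   # crop px -> image px
def proj(n,P):
    K,R,t=C[n]; q=(np.atleast_2d(P)@R.T+t)@K.T; return q[:,:2]/q[:,2:]
def ray(n,px,z):
    K,R,t=C[n]; c=-R.T@t
    d=np.c_[np.atleast_2d(px),np.ones(len(np.atleast_2d(px)))]@np.linalg.inv(K).T@R
    return c+d*((z-c[2])/d[:,2])[:,None]
def tri(a,b):
    M=[C[n][0]@np.c_[C[n][1],C[n][2]] for n in("top","side")]
    X=cv2.triangulatePoints(M[0],M[1],np.atleast_2d(a).T.astype(float),np.atleast_2d(b).T.astype(float)); return (X[:3]/X[3]).T
E
python3 - <<'E'
from h import *
np.set_printoptions(precision=1,suppress=True)
T=lambda a,b:tri(full("top",a),full("side",b))
print("square",T([(42,371),(219,353),(237,531),(58,549)],[(457,487),(455,333),(681,338),(706,488)]))
print("long",T([(334,401),(564,355),(361,539)],[(521,265),(491,126),(687,261)]))
print("bar",T([(393,158),(493,88),(518,131)],[(258,178),(200,122),(243,105)]))
print("tin,head,stone top",T([(476,434),(155,106)],[(588,58),(147,238)]))
r=lambda uv,z:ray("top",full("top",uv),z)
for nm,c in dict(square=[(42,371),(219,353),(237,531),(58,549)],long=[(334,401),(564,355),(594,491),(361,539)],hex=[(62,133),(111,43),(222,43),(275,131),(224,224),(115,224)],round=[(458,58),(554,151),(460,245),(363,151)]).items():
    q=r(c,9); print(nm,q.mean(0),"sides",np.linalg.norm(q-np.roll(q,-1,0),axis=1),"ang",np.degrees(np.arctan2(*(q[1]-q[0])[[1,0]])))
print("bar34",r([(393,158),(493,88),(518,131),(420,194)],34).round(1))
print("tin96",r((476,434),96),"head84",r((155,106),84),"foot34",r((159,128),20),"stone",r([(132,450),(92,460),(140,411),(167,440),(150,487)],25))
print("mat",ray("top",[(143,235),(188,235),(187,284),(138,283)],4))
print("side tin96",ray("side",full("side",[(588,58),(147,238)]),96),ray("side",full("side",(147,238)),84))
print("orange/green",ray("top",[(397,245),(400,183)],78), ray("top",[(158,188)],90))
E
```

```text
square [[482.7 136.7   5.4]
 [492.5  17.5   9.3]
 [373.6   7.    7.2]
 [364.6 125.3   5.5]]
long [[ 460.   -58.9    4.3]
 [ 487.1 -213.2    8. ]
 [ 367.2  -74.8    2.8]]
bar [[ 619.5 -101.4   27.8]
 [ 668.  -170.4   25. ]
 [ 639.6 -185.5   29.7]]
tin,head,stone top [[ 428.5 -145.2   94.1]
 [ 645.3   53.7   82.9]]
square [428.1  71.4   9. ] sides [119.1 118.8 118.5 118.6] ang -85.19342701911188
long [ 427.1 -143.9    9. ] sides [156.8  92.  157.   92.7] ang -79.69231403383174
hex [644.5  50.8   9. ] sides [71.5 76.6 72.4 73.3 74.  73.7] ang -28.00137413654818
round [ 627.8 -147.2    9. ] sides [92.  91.8 92.2 92.7] ang -136.56775528684315
bar34 [[ 617.9 -101.2   34. ]
 [ 664.8 -169.5   34. ]
 [ 634.8 -185.2   34. ]
 [ 593.  -118.5   34. ]]
tin96 [[ 428. -145.   96.]] head84 [[643.7  53.5  84. ]] foot34 [[645.   56.2  20. ]] stone [[427.2  74.5  25. ]
 [421.1 100.7  25. ]
 [452.7  69.1  25. ]
 [433.3  51.5  25. ]
 [402.8  62.7  25. ]]
mat [[492.7 331.6   4. ]
 [490.5 210.1   4. ]
 [360.1 210.6   4. ]
 [365.  340.8   4. ]]
side tin96 [[ 429.  -141.5   96. ]
 [ 641.1   73.2   96. ]] [[646.3  55.   84. ]]
orange/green [[ 446.6 -331.3   78. ]
 [ 605.9 -348.5   78. ]] [[602.  271.3  90. ]]
```

Request:
step_arm:
  steps: [0.4, 0.92, -0.45, 0, 0, 0, 0, 0.4, 0.92, -0.45, 0, 0, 0, 0, 0.4, 0.92, -0.45, 0, 0, 0, 0, 0.4, 0.92, -0.45, 0, 0, 0, 0, 0.4, 0.92, -0.45, 0, 0, 0, 0, 0.4, 0.92, -0.45, 0, 0, 0, 0, 0.4, 0.92, -0.45, 0, 0, 0, 0, 0.4, 0.92, -0.45, 0, 0, 0, 0, 0.4, 0.92, -0.45, 0, 0, 0, 0, 0.4, 0.92, -0.45, 0, 0, 0, 0, 0.4, 0.92, -0.45, 0, 0, 0, 0, 0.4, 0.92, -0.45, 0, 0, 0, 0]
  squeeze: 40

```text
time: 1.6
tcp_pos: [404.2, -357.7, 231.1]
orientation: [-3.103, -0.481, 0.0]
ft_force: [-1.0, 0.1, -0.4]
width: 0.704
finger_force: 0.0
```

Request:
step_arm:
  steps: [0.4, 0.92, -0.45, 0, 0, 0, 0, 0.4, 0.92, -0.45, 0, 0, 0, 0, 0.4, 0.92, -0.45, 0, 0, 0, 0, 0.4, 0.92, -0.45, 0, 0, 0, 0, 0.4, 0.92, -0.45, 0, 0, 0, 0, 0.4, 0.92, -0.45, 0, 0, 0, 0, 0.4, 0.92, -0.45, 0, 0, 0, 0, 0.4, 0.92, -0.45, 0, 0, 0, 0, 0.4, 0.92, -0.45, 0, 0, 0, 0, 0.4, 0.92, -0.45, 0, 0, 0, 0, 0.4, 0.92, -0.45, 0, 0, 0, 0, 0.4, 0.92, -0.45, 0, 0, 0, 0]

```text
time: 3.1
tcp_pos: [626.1, -145.8, 231.1]
orientation: [-3.104, -0.481, 0.001]
ft_force: [-0.4, -0.7, 0.2]
width: 0.703
finger_force: 0.0
```

Request:
step_arm:
  steps: [0.4, 0, 0, 0.3, 0, 0, -1, 0.4, 0, 0, 0.3, 0, 0, -1, 0.4, 0, 0, 0.3, 0, 0, -1, 0.4, 0, 0, 0.3, 0, 0, -1, 0.4, 0, 0, 0.3, 0, 0, -1, 0.4, 0, 0, 0.3, 0, 0, -1, 0.4, 0, 0, 0.3, 0, 0, -1, 0.4, 0, 0, 0.3, 0, 0, -1, 0.4, 0, 0, 0.3, 0, 0, -1, 0.4, 0, 0, 0.3, 0, 0, -1, 0.4, 0, 0, 0.3, 0, 0, -1, 0.4, 0, 0, 0.3, 0, 0, -1]

```text
time: 4.6
tcp_pos: [625.9, -146.7, 140.9]
orientation: [-1.546, -2.734, -0.0]
ft_force: [-0.3, 0.3, -0.2]
width: 0.699
finger_force: 0.0
```

```bash
cat >> h.py <<'E'
def go(x,y,z,psi):
    "units of tool shift and z turn to get from here to the pose with tool x at psi degrees"
    s=bot.observe(); R=cv2.Rodrigues(s["orientation"])[0]; p=s["tcp_pos"]
    W=np.array([[np.cos(a:=np.radians(psi)),np.sin(a),0],[np.sin(a),-np.cos(a),0],[0,0,-1.]]).T
    d=np.array([x,y,z])-p
    print("t %.1f p"%s["time"],p.round(1),"psi %.1f"%np.degrees(np.arctan2(R[1,0],R[0,0])),"j6 %.2f w %.2f F"%(s["joint_pos"][5],s["width"]),s["ft_force"].round(1),
      "\n now-frame",(R.T@d/25).round(2),"turn",(cv2.Rodrigues(R.T@W)[0].ravel()/.15).round(2),"after-turn frame",(W.T@d/25).round(2))
E
python3 -c "
from h import *
go(628,-144,3,123.5)"
```

```text
t 4.6 p [ 625.9 -146.7  140.9] psi 121.0 j6 -0.88 w 0.70 F [-0.3  0.3 -0.2] 
 now-frame [0.05 0.13 5.52] turn [-0.   -0.   -0.29] after-turn frame [0.04 0.13 5.52]
```

Request:
step_arm:
  steps: [0.4, 0.05, 0.13, 0.8, 0, 0, -0.29, 0.4, 0, 0, 0.8, 0, 0, 0, 0.4, 0, 0, 0.8, 0, 0, 0, 0.4, 0, 0, 0.8, 0, 0, 0, 0.4, 0, 0, 0.8, 0, 0, 0, 0.4, 0, 0, 0.8, 0, 0, 0, 0.4, 0, 0, 0.7, 0, 0, 0, -1, 0, 0, 0, 0, 0, 0, -1, 0, 0, 0, 0, 0, 0, -1, 0, 0, 0, 0, 0, 0, -1, 0, 0, 0, 0, 0, 0, -1, 0, 0, 0, 0, 0, 0]
  squeeze: 40

```text
time: 6.1
tcp_pos: [628.0, -145.2, 4.1]
orientation: [1.494, 2.763, 0.0]
ft_force: [0.1, 0.4, -2.7]
width: 0.415
finger_force: 40.0
```

Request:
step_arm:
  steps: [-1, 0, 0, 0, 0, 0, 0, -1, 0, 0, 0, 0, 0, 0, -1, 0, 0, -0.5, 0, 0, 0, -1, 0, 0, -0.8, 0, 0, 0, -1, 0, 0, -0.8, 0, 0, 0, -1, 0, 0, -0.8, 0, 0, 0, -1, 0, 0, -0.8, 0, 0, 0, -1, 0, 0, -0.8, 0, 0, 0]

```text
time: 7.1
tcp_pos: [628.4, -145.2, 118.8]
orientation: [1.493, 2.762, 0.001]
ft_force: [-0.2, 0.8, -1.5]
width: 0.417
finger_force: 40.2
```

```bash
python3 -c "
from h import *
cv2.imwrite('pics/s1.png',bot.read_camera('side')[120:300,180:420])
go(381,275,150,90)"
```

```text
t 7.2 p [ 630.2 -145.8  121.6] psi 123.2 j6 -0.91 w 0.41 F [ 0.7 -0.8 -0.8] 
 now-frame [19.53  0.88 -1.22] turn [0.03 0.02 3.86] after-turn frame [16.83 -9.97 -1.13]
```

View pics/s1.png

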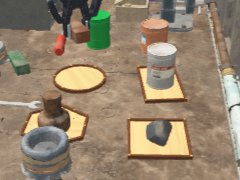

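The side crop shows the bar lifted clear of the round tray. It goes to the near edge of the mat, leaving room there for the stone.

Request:
step_arm:
  steps: [-1, 0, 0, -0.28, 0, 0, 0.96, -1, 0, 0, -0.28, 0, 0, 0.96, -1, 0, 0, -0.28, 0, 0, 0.96, -1, 0, 0, -0.28, 0, 0, 0.96, -1, 0.93, -0.55, 0, 0, 0, 0, -1, 0.93, -0.55, 0, 0, 0, 0, -1, 0.93, -0.55, 0, 0, 0, 0, -1, 0.93, -0.55, 0, 0, 0, 0, -1, 0.93, -0.55, 0, 0, 0, 0, -1, 0.93, -0.55, 0, 0, 0, 0, -1, 0.93, -0.55, 0, 0, 0, 0, -1, 0.93, -0.55, 0, 0, 0, 0]

```text
time: 8.65
tcp_pos: [516.6, 41.8, 144.6]
orientation: [2.217, 2.225, 0.001]
ft_force: [-0.0, -0.6, -1.8]
width: 0.419
finger_force: 40.2
```

Request:
step_arm:
  steps: [-1, 0.93, -0.55, 0, 0, 0, 0, -1, 0.93, -0.55, 0, 0, 0, 0, -1, 0.93, -0.55, 0, 0, 0, 0, -1, 0.93, -0.55, 0, 0, 0, 0, -1, 0.93, -0.55, 0, 0, 0, 0, -1, 0.93, -0.55, 0, 0, 0, 0, -1, 0.93, -0.55, 0, 0, 0, 0, -1, 0.93, -0.55, 0, 0, 0, 0, -1, 0.93, -0.55, 0, 0, 0, 0, -1, 0.93, -0.55, 0, 0, 0, 0, -1, 0, 0, 0.4, 0, 0, 0, -1, 0, 0, 0.4, 0, 0, 0]

```text
time: 10.15
tcp_pos: [378.9, 272.4, 123.9]
orientation: [2.216, 2.226, 0.0]
ft_force: [0.1, -0.1, -1.3]
width: 0.417
finger_force: 40.2
```

```bash
python3 -c "
from h import *
go(383,273,6,90)"
```

```text
t 10.2 p [378.9 272.4 123.9] psi 90.3 j6 0.47 w 0.42 F [ 0.1 -0.1 -1.3] 
 now-frame [0.02 0.16 4.72] turn [0.   0.   0.03] after-turn frame [0.02 0.16 4.72]
```

Request:
step_arm:
  steps: [-1, 0, 0.16, 0.8, 0, 0, 0, -1, 0, 0, 0.8, 0, 0, 0, -1, 0, 0, 0.8, 0, 0, 0, -1, 0, 0, 0.8, 0, 0, 0, -1, 0, 0, 0.8, 0, 0, 0, -1, 0, 0, 0.5, 0, 0, 0, -1, 0, 0, 0.24, 0, 0, 0, -1, 0, 0, 0, 0, 0, 0, 0.2, 0, 0, 0, 0, 0, 0, 0.2, 0, 0, 0, 0, 0, 0, 0.2, 0, 0, 0, 0, 0, 0, 0.2, 0, 0, -0.5, 0, 0, 0]

```text
time: 11.65
tcp_pos: [382.5, 272.3, 18.4]
orientation: [-2.217, -2.225, 0.002]
ft_force: [0.3, -0.5, -0.0]
width: 0.598
finger_force: 0.0
```

Request:
step_arm:
  steps: [0.2, 0, 0, -1, 0, 0, 0, 0.2, 0, 0, -1, 0, 0, 0, 0.2, 0, 0, -1, 0, 0, 0, 1, 0, 0, -1, 0, 0, 0, 1, 0, 0, -1, 0, 0, 0, 1, 0, 0, -1, 0, 0, 0]

```text
time: 12.4
tcp_pos: [382.8, 272.5, 170.1]
orientation: [2.217, 2.225, 0.001]
ft_force: [-0.6, -0.9, 0.0]
width: 1.003
finger_force: 0.0
```

```bash
python3 -c "
from h import *
a=bot.read_camera('top'); cv2.imwrite('pics/t2.png',cv2.resize(a[220:300,130:360],None,fx=3,fy=3))
go(428,-144.5,40,90)"
```

```text
t 12.4 p [384.5 273.4 172.9] psi 90.2 j6 0.47 w 1.00 F [1.1 0.9 3. ] 
 now-frame [-16.74   1.65   5.28] turn [ 0.03 -0.02  0.02] after-turn frame [-16.72   1.74   5.32]
```

View pics/t2.png

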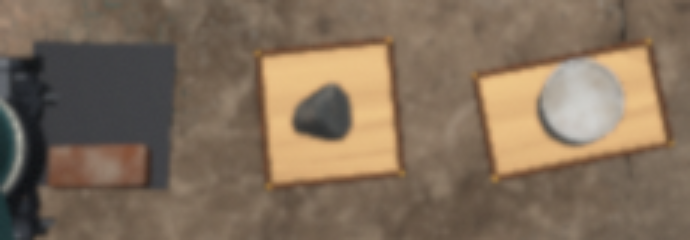

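The bar lies on the mat's near edge (its centre about (98,166) in the crop) and the stone and tin have not moved. Next is the tin.

Request:
step_arm:
  steps: [1, -0.98, 0.1, 0, 0, 0, 0, 1, -0.98, 0.1, 0, 0, 0, 0, 1, -0.98, 0.1, 0, 0, 0, 0, 1, -0.98, 0.1, 0, 0, 0, 0, 1, -0.98, 0.1, 0, 0, 0, 0, 1, -0.98, 0.1, 0, 0, 0, 0, 1, -0.98, 0.1, 0, 0, 0, 0, 1, -0.98, 0.1, 0, 0, 0, 0, 1, -0.98, 0.1, 0, 0, 0, 0, 1, -0.98, 0.1, 0, 0, 0, 0, 1, -0.98, 0.1, 0, 0, 0, 0, 1, -0.98, 0.1, 0, 0, 0, 0]

```text
time: 13.95
tcp_pos: [414.0, -22.1, 168.9]
orientation: [2.217, 2.225, 0.001]
ft_force: [0.2, 0.5, 0.3]
width: 1.0
finger_force: 0.0
```

Request:
step_arm:
  steps: [1, -0.98, 0.1, 0, 0, 0, 0, 1, -0.98, 0.1, 0, 0, 0, 0, 1, -0.98, 0.1, 0, 0, 0, 0, 1, -0.98, 0.1, 0, 0, 0, 0, 1, -0.98, 0.1, 0, 0, 0, 0, 1, 0, 0, 0.4, 0, 0, 0, 1, 0, 0, 0.4, 0, 0, 0, 1, 0, 0, 0, 0, 0, 0]

```text
time: 14.95
tcp_pos: [425.7, -142.4, 147.2]
orientation: [-2.215, -2.224, 0.001]
ft_force: [-1.0, -0.1, -0.1]
width: 1.0
finger_force: 0.0
```

```bash
python3 -c "
from h import *
go(428.5,-144.5,40,90)"
```

```text
t 14.9 p [ 425.7 -142.4  147.2] psi 90.2 j6 -0.48 w 1.00 F [-1.  -0.1 -0.1] 
 now-frame [-0.09  0.12  4.29] turn [-0.02 -0.01  0.03] after-turn frame [-0.08  0.11  4.29]
```

Request:
step_arm:
  steps: [1, -0.09, 0.11, 0.6, 0, 0, 0, 1, 0, 0, 0.6, 0, 0, 0, 1, 0, 0, 0.6, 0, 0, 0, 1, 0, 0, 0.6, 0, 0, 0, 1, 0, 0, 0.6, 0, 0, 0, 1, 0, 0, 0.6, 0, 0, 0, 1, 0, 0, 0.6, 0, 0, 0, 1, 0, 0, 0.1, 0, 0, 0, -1, 0, 0, 0, 0, 0, 0, -1, 0, 0, 0, 0, 0, 0, -1, 0, 0, 0, 0, 0, 0, -1, 0, 0, 0, 0, 0, 0]
  squeeze: 60

```text
time: 16.45
tcp_pos: [429.8, -146.0, 41.1]
orientation: [2.218, 2.225, 0.0]
ft_force: [-1.7, 0.3, 1.4]
width: 0.781
finger_force: 67.9
```

Request:
step_arm:
  steps: [-1, 0, 0, 0, 0, 0, 0, -1, 0, 0, -0.3, 0, 0, 0, -1, 0, 0, -0.6, 0, 0, 0, -1, 0, 0, -0.6, 0, 0, 0, -1, 0, 0, -0.6, 0, 0, 0, -1, 0, 0, -0.6, 0, 0, 0]

```text
time: 17.2
tcp_pos: [429.6, -146.0, 108.9]
orientation: [-2.218, -2.225, -0.0]
ft_force: [0.6, -0.2, -5.2]
width: 0.783
finger_force: 68.3
```

```bash
python3 -c "
from h import *
go(628,-146,110,90)"
```

```text
t 17.2 p [ 429.6 -146.   108.9] psi 90.2 j6 -0.48 w 0.78 F [ 0.6 -0.2 -5.2] 
 now-frame [-0.03  7.93 -0.04] turn [-0.   -0.    0.02] after-turn frame [ 0.    7.93 -0.04]
```

Request:
step_arm:
  steps: [-1, 0, 0.6, 0, 0, 0, 0, -1, 0, 0.9, 0, 0, 0, 0, -1, 0, 0.9, 0, 0, 0, 0, -1, 0, 0.9, 0, 0, 0, 0, -1, 0, 0.9, 0, 0, 0, 0, -1, 0, 0.9, 0, 0, 0, 0, -1, 0, 0.9, 0, 0, 0, 0, -1, 0, 0.9, 0, 0, 0, 0, -1, 0, 0.7, 0, 0, 0, 0, -1, -0.05, 0.33, 0, 0, 0, 0, -1, 0, 0, 0, 0, 0, 0, -1, 0, 0, 0, 0, 0, 0]

```text
time: 18.7
tcp_pos: [627.0, -146.4, 107.8]
orientation: [-2.217, -2.224, 0.001]
ft_force: [-0.6, -0.6, -4.1]
width: 0.783
finger_force: 68.4
```

```bash
python3 -c "
from h import *
a=bot.read_camera('side'); cv2.imwrite('pics/s3.png',cv2.resize(a[100:280,180:400],None,fx=3,fy=3))
go(628,-147,42,90)"
```

```text
t 18.8 p [ 627.1 -146.4  108. ] psi 90.2 j6 -0.34 w 0.79 F [ 0.5 -0.4 -5. ] 
 now-frame [-0.02  0.04  2.64] turn [-0.01 -0.    0.02] after-turn frame [-0.02  0.04  2.64]
```

View pics/s3.png

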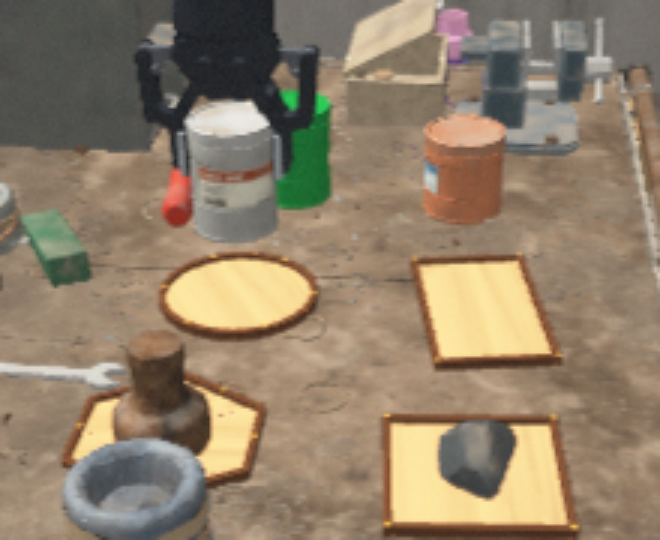

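The tin hangs upright above the round tray, so I lower and release it.

Request:
step_arm:
  steps: [-1, -0.02, 0.04, 0.5, 0, 0, 0, -1, 0, 0, 0.5, 0, 0, 0, -1, 0, 0, 0.5, 0, 0, 0, -1, 0, 0, 0.5, 0, 0, 0, -1, 0, 0, 0.4, 0, 0, 0, -1, 0, 0, 0.2, 0, 0, 0, -1, 0, 0, 0.04, 0, 0, 0, 1, 0, 0, 0, 0, 0, 0, 1, 0, 0, 0, 0, 0, 0, 1, 0, 0, 0, 0, 0, 0, 1, 0, 0, -0.4, 0, 0, 0, 1, 0, 0, -0.8, 0, 0, 0]

```text
time: 20.25
tcp_pos: [628.5, -146.9, 72.5]
orientation: [-2.217, -2.224, 0.001]
ft_force: [0.3, 0.0, -0.3]
width: 1.0
finger_force: 0.0
```

Request:
step_arm:
  steps: [1, 0, 0, -1, 0, 0, 0, 1, 0, 0, -1, 0, 0, 0, 1, 0, 0, -1, 0, 0, -1, 1, 0, 0, -1, 0, 0, -1, 1, 0, 0, 0, 0, 0, -1, 1, 0, 0, 0, 0, 0, -1, 1, 0, 0, 0, 0, 0, -1, 1, 0, 0, 0, 0, 0, -1, 1, 0, 0, 0, 0, 0, -1, 1, 0, 0, 0, 0, 0, -1, 1, 0, 0, 0, 0, 0, -1, 1, 0, 0, 0, 0, 0, -1]

```text
time: 21.75
tcp_pos: [629.2, -147.2, 173.2]
orientation: [0.098, 3.139, -0.0]
ft_force: [-0.4, 0.5, -0.1]
width: 0.997
finger_force: 0.0
```

```bash
python3 -c "
from h import *
go(427,75,3,180)"
```

```text
t 21.8 p [ 629.2 -147.2  173.2] psi 176.4 j6 -1.85 w 1.00 F [-0.4  0.5 -0.1] 
 now-frame [8.63 8.37 6.8 ] turn [-0.    0.01 -0.42] after-turn frame [8.09 8.89 6.81]
```

Request:
step_arm:
  steps: [1, 0, 0, 0, 0, 0, -0.42, 1, 0.81, 0.89, 0, 0, 0, 0, 1, 0.81, 0.89, 0, 0, 0, 0, 1, 0.81, 0.89, 0, 0, 0, 0, 1, 0.81, 0.89, 0, 0, 0, 0, 1, 0.81, 0.89, 0, 0, 0, 0, 1, 0.81, 0.89, 0, 0, 0, 0, 1, 0.81, 0.89, 0, 0, 0, 0, 1, 0.81, 0.89, 0, 0, 0, 0, 1, 0.81, 0.89, 0, 0, 0, 0, 1, 0.81, 0.89, 0, 0, 0, 0, 1, 0, 0, 0.8, 0, 0, 0]

```text
time: 23.25
tcp_pos: [427.1, 77.5, 153.8]
orientation: [0.004, 3.139, 0.001]
ft_force: [-0.2, -0.3, 0.6]
width: 0.999
finger_force: 0.0
```

Request:
step_arm:
  steps: [1, 0, 0, 0.8, 0, 0, 0, 1, 0, 0, 0.8, 0, 0, 0, 1, 0, 0, 0, 0, 0, 0]

```text
time: 23.62
tcp_pos: [426.6, 76.3, 112.0]
orientation: [-0.007, -3.14, -0.0]
ft_force: [-0.1, -0.7, -0.7]
width: 0.999
finger_force: 0.0
```

```bash
python3 -c "
from h import *
a=bot.read_camera('side'); cv2.imwrite('pics/s4.png',cv2.resize(a[100:300,200:400],None,fx=3,fy=3))
go(426,75.5,2.5,180)"
```

```text
t 23.7 p [427.3  76.3 112.7] psi 179.8 j6 -1.55 w 1.00 F [-0.9 -0.5  0. ] 
 now-frame [ 0.05 -0.03  4.41] turn [ 0.   -0.   -0.03] after-turn frame [ 0.05 -0.03  4.41]
```

View pics/s4.png

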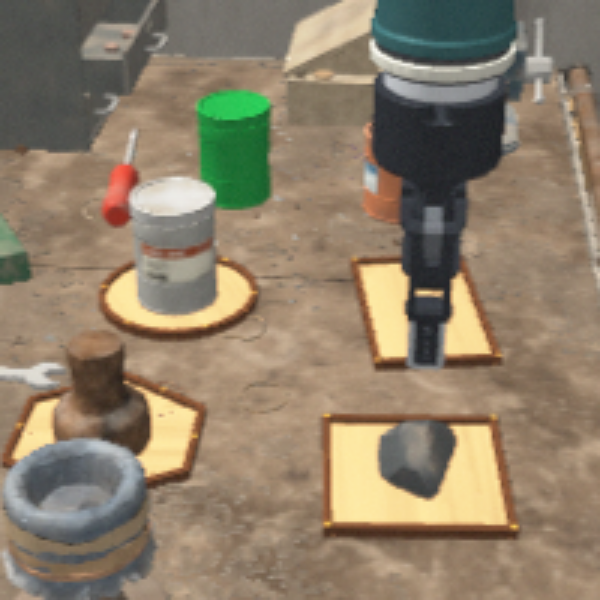

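The tin stands upright in the round tray and the gripper is over the stone. I descend and grip.

Request:
step_arm:
  steps: [1, 0.05, 0, 0.8, 0, 0, 0, 1, 0, 0, 0.8, 0, 0, 0, 1, 0, 0, 0.8, 0, 0, 0, 1, 0, 0, 0.8, 0, 0, 0, 1, 0, 0, 0.8, 0, 0, 0, 1, 0, 0, 0.4, 0, 0, 0, -1, 0, 0, 0, 0, 0, 0, -1, 0, 0, 0, 0, 0, 0, -1, 0, 0, 0, 0, 0, 0, -1, 0, 0, 0, 0, 0, 0, -1, 0, 0, 0, 0, 0, 0, -1, 0, 0, 0, 0, 0, 0]
  squeeze: 50

```text
time: 25.18
tcp_pos: [426.9, 76.3, 3.6]
orientation: [0.007, 3.14, 0.0]
ft_force: [-0.4, -0.2, 8.9]
width: 0.578
finger_force: 50.2
```

Request:
step_arm:
  steps: [-1, 0, 0, -0.2, 0, 0, 0, -1, 0, 0, -0.4, 0, 0, 0, -1, 0, 0, -0.8, 0, 0, 0, -1, 0, 0, -0.8, 0, 0, 0, -1, 0, 0, -0.8, 0, 0, 0, -1, 0, 0, -0.8, 0, 0, 0]

```text
time: 25.92
tcp_pos: [426.0, 76.3, 98.6]
orientation: [0.007, 3.141, 0.0]
ft_force: [0.2, 0.1, -1.3]
width: 0.584
finger_force: 52.4
```

```bash
python3 -c "
from h import *
a=bot.read_camera('side'); cv2.imwrite('pics/s5.png',cv2.resize(a[130:300,270:420],None,fx=3,fy=3))
go(463,275,5,180)"
```

```text
t 26.0 p [427.5  76.4 100.5] psi 179.8 j6 -1.55 w 0.58 F [ 1.5  1.2 -0.1] 
 now-frame [-1.37  7.95  3.83] turn [ 0.    0.02 -0.03] after-turn frame [-1.42  7.95  3.82]
```

View pics/s5.png

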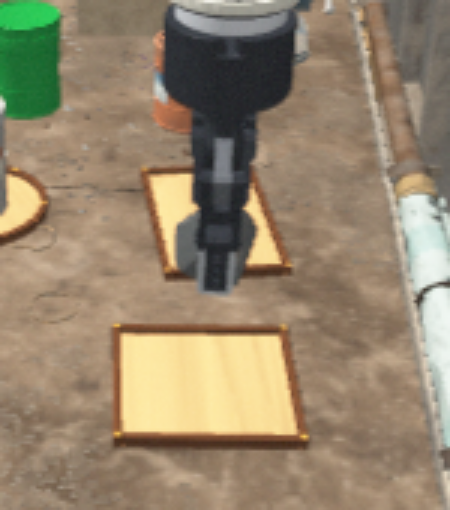

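The stone is lifted clear of the square tray, gripped by its middle. It goes to the far part of the mat.

Request:
step_arm:
  steps: [-1, -0.16, 0.88, 0, 0, 0, 0, -1, -0.16, 0.88, 0, 0, 0, 0, -1, -0.16, 0.88, 0, 0, 0, 0, -1, -0.16, 0.88, 0, 0, 0, 0, -1, -0.16, 0.88, 0, 0, 0, 0, -1, -0.16, 0.88, 0, 0, 0, 0, -1, -0.16, 0.88, 0, 0, 0, 0, -1, -0.16, 0.88, 0, 0, 0, 0, -1, -0.12, 0.88, 0, 0, 0, 0, -1, 0, 0, 0.4, 0, 0, 0, -1, 0, 0, 0.8, 0, 0, 0, -1, 0, 0, 0.8, 0, 0, 0]

```text
time: 27.48
tcp_pos: [461.5, 273.4, 46.3]
orientation: [-0.006, -3.141, 0.001]
ft_force: [0.1, 0.8, -2.6]
width: 0.581
finger_force: 52.4
```

Request:
step_arm:
  steps: [-1, 0, 0, 0.8, 0, 0, 0, -1, 0, 0, 0.5, 0, 0, 0, -1, 0, 0, 0.3, 0, 0, 0, -1, 0, 0, 0.17, 0, 0, 0, -1, 0, 0, 0, 0, 0, 0]

```text
time: 28.1
tcp_pos: [462.1, 274.0, 3.7]
orientation: [0.007, 3.142, -0.0]
ft_force: [-0.8, -1.7, 1.1]
width: 0.583
finger_force: 52.8
```

```bash
python3 -c "
from h import *
go(463,275,5,180)"
```

```text
t 28.1 p [462.1 274.    3.7] psi 179.8 j6 -1.16 w 0.58 F [-0.8 -1.7  1.1] 
 now-frame [-0.04  0.04 -0.05] turn [-0.    0.   -0.03] after-turn frame [-0.04  0.04 -0.05]
```

Request:
step_arm:
  steps: [1, 0, 0, 0, 0, 0, 0, 1, 0, 0, 0, 0, 0, 0, 1, 0, 0, 0, 0, 0, 0, 1, 0, 0, -0.5, 0, 0, 0, 1, 0, 0, -1, 0, 0, 0, 1, 0, 0, -1, 0, 0, 0, 1, 0, 0, -1, 0, 0, 0, 1, 0, 0, -1, 0, 0, 0, 1, 0, 0, -1, 0, 0, 0, 1, 0, 0, -1, 0, 0, 0, 1, -0.73, -0.88, 0, 0, 0, 0, 1, -0.73, -0.88, 0, 0, 0, 0]

```text
time: 29.6
tcp_pos: [498.9, 229.8, 167.1]
orientation: [0.005, 3.14, 0.001]
ft_force: [0.9, -0.3, -0.1]
width: 1.003
finger_force: 0.0
```

Request:
step_arm:
  steps: [1, -0.73, -0.88, 0, 0, 0, 0, 1, -0.73, -0.88, 0, 0, 0, 0, 1, -0.73, -0.88, 0, 0, 0, 0, 1, -0.73, -0.88, 0, 0, 0, 0, 1, -0.73, -0.88, 0, 0, 0, 0, 1, -0.73, -0.88, 0, 0, 0, 0, 1, -0.73, -0.88, 0, 0, 0, 0, 1, -0.73, -0.88, 0, 0, 0, 0, 1, 0, 0, 0.5, 0, 0, 0, 1, 0, 0, 0.5, 0, 0, 0]

```text
time: 30.85
tcp_pos: [642.8, 53.6, 139.7]
orientation: [-0.007, -3.14, -0.001]
ft_force: [0.6, -0.8, -0.3]
width: 1.005
finger_force: 0.0
```

```bash
python3 -c "
from h import *
a=bot.read_camera('top'); cv2.imwrite('pics/t6.png',cv2.resize(a[140:300,130:360],None,fx=3,fy=3))
go(645,54.5,41,180)"
```

```text
t 30.9 p [641.3  53.9 137.6] psi 179.8 j6 -1.59 w 1.00 F [-0.8  0.6 -0.8] 
 now-frame [-0.17  0.02  3.86] turn [ 0.   -0.03 -0.03] after-turn frame [-0.15  0.02  3.87]
```

View pics/t6.png

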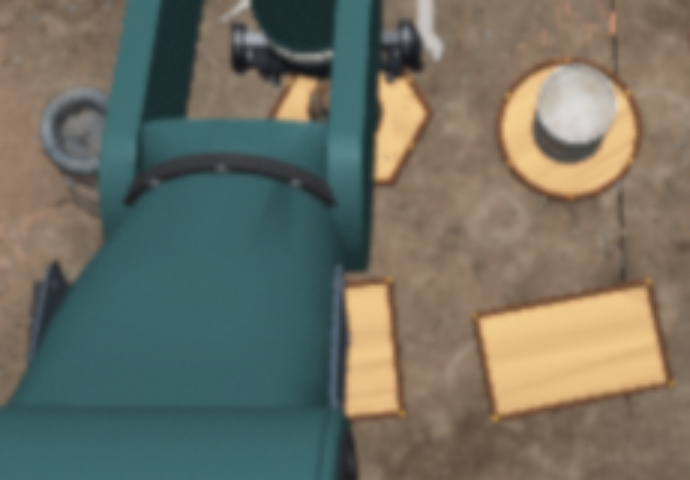

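The arm hides the mat. The tin is in the round tray and the long tray is empty. I descend on the head's neck.

Request:
step_arm:
  steps: [1, -0.14, 0.02, 0.6, 0, 0, 0, 1, 0, 0, 0.6, 0, 0, 0, 1, 0, 0, 0.6, 0, 0, 0, 1, 0, 0, 0.6, 0, 0, 0, 1, 0, 0, 0.6, 0, 0, 0, 1, 0, 0, 0.6, 0, 0, 0, 1, 0, 0, 0.27, 0, 0, 0, -1, 0, 0, 0, 0, 0, 0, -1, 0, 0, 0, 0, 0, 0, -1, 0, 0, 0, 0, 0, 0, -1, 0, 0, 0, 0, 0, 0, -1, 0, 0, 0, 0, 0, 0]
  squeeze: 75

```text
time: 32.4
tcp_pos: [647.8, 54.2, 45.3]
orientation: [0.007, 3.14, 0.001]
ft_force: [-1.1, 1.2, 5.5]
width: 0.474
finger_force: 75.7
```

Request:
step_arm:
  steps: [-1, 0, 0, 0, 0, 0, 0, -1, 0, 0, 0, 0, 0, 0, -1, 0, 0, -0.3, 0, 0, 0, -1, 0, 0, -0.6, 0, 0, 0, -1, 0, 0, -0.6, 0, 0, 0, -1, 0, 0, -0.6, 0, 0, 0, -1, 0, 0, -0.6, 0, 0, 0, -1, 0, 0, -0.3, 0, 0, 0, -1, 0, 0, 0, 0, 0, 0]

```text
time: 33.52
tcp_pos: [647.6, 53.8, 119.6]
orientation: [0.007, 3.14, 0.0]
ft_force: [-0.4, 0.1, -4.1]
width: 0.474
finger_force: 76.3
```

```bash
python3 -c "
from h import *
a=bot.read_camera('side'); cv2.imwrite('pics/s7.png',cv2.resize(a[130:400,190:420],None,fx=2,fy=2))
go(428,71,42,180)"
```

```text
t 33.6 p [647.1  53.8 118.9] psi 179.8 j6 -1.59 w 0.48 F [-0.   0.  -5.3] 
 now-frame [8.77 0.65 3.07] turn [ 0.    0.   -0.03] after-turn frame [8.76 0.69 3.08]
```

View pics/s7.png

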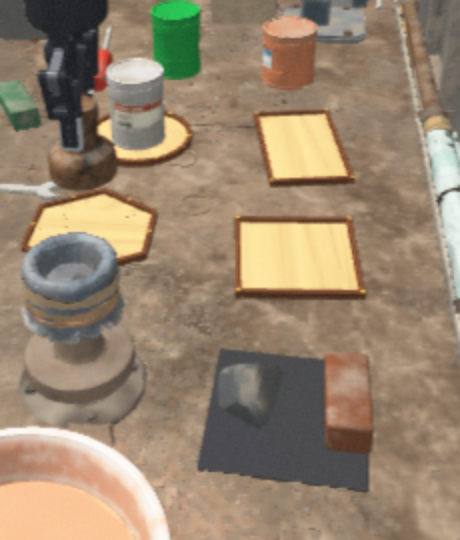

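The head is lifted and upright. The stone (250,390 in the crop) and the bar (348,400) both rest on the mat. The head goes to the square tray.

Request:
step_arm:
  steps: [-1, 0.6, 0.07, 0, 0, 0, 0, -1, 0.9, 0.07, 0, 0, 0, 0, -1, 0.9, 0.07, 0, 0, 0, 0, -1, 0.9, 0.07, 0, 0, 0, 0, -1, 0.9, 0.07, 0, 0, 0, 0, -1, 0.9, 0.07, 0, 0, 0, 0, -1, 0.9, 0.07, 0, 0, 0, 0, -1, 0.9, 0.07, 0, 0, 0, 0, -1, 0.9, 0.07, 0, 0, 0, 0, -1, 0.6, 0.06, 0, 0, 0, 0, -1, 0.29, 0, 0, 0, 0, 0, -1, 0, 0, 0.4, 0, 0, 0]

```text
time: 35.08
tcp_pos: [430.7, 72.0, 109.1]
orientation: [0.007, 3.139, 0.0]
ft_force: [-0.3, 1.0, -5.4]
width: 0.475
finger_force: 76.3
```

Request:
step_arm:
  steps: [-1, 0, 0, 0.5, 0, 0, 0, -1, 0, 0, 0.5, 0, 0, 0, -1, 0, 0, 0.5, 0, 0, 0, -1, 0, 0, 0, 0, 0, 0, -1, 0, 0, 0, 0, 0, 0]

```text
time: 35.7
tcp_pos: [430.1, 72.0, 71.2]
orientation: [-0.007, -3.141, -0.0]
ft_force: [-0.9, 0.7, -5.8]
width: 0.474
finger_force: 76.5
```

```bash
python3 -c "
from h import *
go(430,71,46,180)"
```

```text
t 35.7 p [430.1  72.   71.2] psi 179.8 j6 -1.56 w 0.47 F [-0.9  0.7 -5.8] 
 now-frame [ 0.   -0.04  1.01] turn [ 0.   -0.   -0.03] after-turn frame [ 0.   -0.04  1.01]
```

Request:
step_arm:
  steps: [-1, 0, 0, 0.5, 0, 0, 0, -1, 0, 0, 0.3, 0, 0, 0, -1, 0, 0, 0.15, 0, 0, 0, -1, 0, 0, 0.07, 0, 0, 0, -1, 0, 0, 0, 0, 0, 0, 1, 0, 0, 0, 0, 0, 0, 1, 0, 0, 0, 0, 0, 0, 1, 0, 0, 0, 0, 0, 0, 1, 0, 0, -0.3, 0, 0, 0, 1, 0, 0, -0.8, 0, 0, 0, 1, 0, 0, -1, 0, 0, 0, 1, 0, 0, -1, 0, 0, 0]

```text
time: 37.2
tcp_pos: [429.8, 72.0, 124.5]
orientation: [0.007, 3.141, 0.0]
ft_force: [-0.1, 0.5, -0.1]
width: 0.998
finger_force: 0.0
```

Request:
step_arm:
  steps: [1, 0, 0, -1, 0, 0, 0, 1, 0, 0, -1, 0, 0, 1, 1, 0, 0, 0, 0, 0, 1, 1, 0, 0, 0, 0, 0, 1, 1, 0, 0, 0, 0, 0, 1, 1, 0, 0, 0, 0, 0, 1, 1, 0, 0, 0, 0, 0, 1, 0.3, 0, 0, 0, 0, 0, 1, 0.3, 0, 0, 0, 0, 0, 1, 0.3, 0, 0, 0, 0, 0, 1, 0.3, 0, 0, 0, 0, 0, 1, 0.3, 0, 0, 0, 0, 0, 0.45]

```text
time: 38.7
tcp_pos: [429.8, 72.0, 173.8]
orientation: [2.226, 2.217, 0.0]
ft_force: [0.5, -1.1, -0.7]
width: 0.65
finger_force: 0.0
```

```bash
python3 -c "
from h import *
go(383,272.5,4,90)"
```

```text
t 38.7 p [429.8  72.  173.8] psi 89.8 j6 0.01 w 0.65 F [ 0.5 -1.1 -0.7] 
 now-frame [ 8.01 -1.91  6.79] turn [ 0.   -0.   -0.03] after-turn frame [ 8.02 -1.87  6.79]
```

Request:
step_arm:
  steps: [0.2, 0.89, -0.21, 0, 0, 0, 0, 0.2, 0.89, -0.21, 0, 0, 0, 0, 0.2, 0.89, -0.21, 0, 0, 0, 0, 0.2, 0.89, -0.21, 0, 0, 0, 0, 0.2, 0.89, -0.21, 0, 0, 0, 0, 0.2, 0.89, -0.21, 0, 0, 0, 0, 0.2, 0.89, -0.21, 0, 0, 0, 0, 0.2, 0.89, -0.21, 0, 0, 0, 0, 0.2, 0.89, -0.21, 0, 0, 0, 0, 0.2, 0, 0, 0.8, 0, 0, 0, 0.2, 0, 0, 0.8, 0, 0, 0, 0.2, 0, 0, 0.8, 0, 0, 0]

```text
time: 40.2
tcp_pos: [382.9, 272.5, 113.4]
orientation: [2.222, 2.221, 0.001]
ft_force: [0.2, 0.4, -0.5]
width: 0.601
finger_force: 0.0
```

Request:
step_arm:
  steps: [0.2, 0, 0, 0.5, 0, 0, 0, 0.2, 0, 0, 0, 0, 0, 0, 0.2, 0, 0, 0, 0, 0, 0]

```text
time: 40.58
tcp_pos: [383.4, 272.5, 101.4]
orientation: [2.223, 2.22, 0.001]
ft_force: [-0.3, 1.0, 0.1]
width: 0.601
finger_force: 0.0
```

```bash
python3 -c "
from h import *
go(383,272.5,5,90)"
```

```text
t 40.6 p [383.4 272.5 101.4] psi 89.9 j6 0.47 w 0.60 F [-0.3  1.   0.1] 
 now-frame [-0.   -0.02  3.86] turn [ 0.01 -0.   -0.01] after-turn frame [-0.   -0.02  3.86]
```

Request:
step_arm:
  steps: [0.2, 0, 0, 0.8, 0, 0, 0, 0.2, 0, 0, 0.8, 0, 0, 0, 0.2, 0, 0, 0.8, 0, 0, 0, 0.2, 0, 0, 0.8, 0, 0, 0, 0.2, 0, 0, 0.5, 0, 0, 0, 0.2, 0, 0, 0.16, 0, 0, 0, -1, 0, 0, 0, 0, 0, 0, -1, 0, 0, 0, 0, 0, 0, -1, 0, 0, 0, 0, 0, 0, -1, 0, 0, 0, 0, 0, 0, -1, 0, 0, -0.3, 0, 0, 0, -1, 0, 0, -0.8, 0, 0, 0]
  squeeze: 40

```text
time: 42.08
tcp_pos: [382.0, 271.8, 31.7]
orientation: [-2.222, -2.22, 0.003]
ft_force: [0.9, 0.6, -1.2]
width: 0.413
finger_force: 40.3
```

Request:
step_arm:
  steps: [-1, 0, 0, -1, 0, 0, 0, -1, 0, 0, -1, 0, 0, 0, -1, 0, 0, -1, 0, 0, 0, -1, 0, 0, -1, 0, 0, 0, -1, 0, 0, -1, 0, 0, 0, -1, 0, 0, 0, 0, 0, 0]

```text
time: 42.82
tcp_pos: [384.1, 272.9, 158.5]
orientation: [2.222, 2.22, 0.006]
ft_force: [-0.0, -0.1, -1.9]
width: 0.419
finger_force: 40.3
```

```bash
python3 -c "
from h import *
a=bot.read_camera('side'); cv2.imwrite('pics/s8.png',cv2.resize(a[130:400,190:420],None,fx=2,fy=2))
go(427,-144,6,100.3)"
```

```text
t 42.9 p [383.2 272.4 157.3] psi 89.9 j6 0.47 w 0.41 F [-0.6 -0.3 -1.3] 
 now-frame [-16.66   1.76   6.04] turn [ 0.01 -0.01 -1.21] after-turn frame [-16.7   -1.25   6.05]
```

View pics/s8.png

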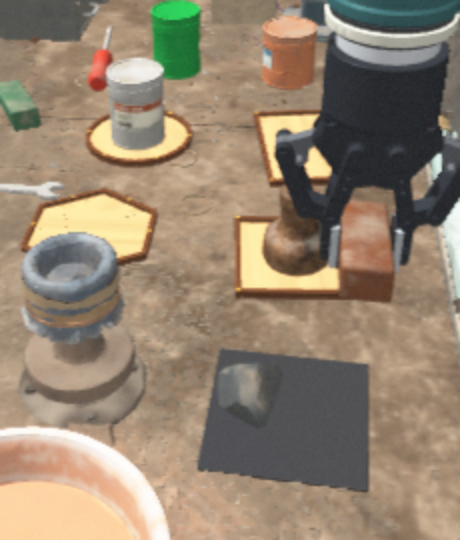

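The bar is held level, the head stands in the square tray and the stone is on the mat. The bar goes to the long tray.

Request:
step_arm:
  steps: [-1, 0, 0, 0, 0, 0, -0.6, -1, 0, 0, 0, 0, 0, -0.6, -1, -0.98, -0.07, 0, 0, 0, 0, -1, -0.98, -0.07, 0, 0, 0, 0, -1, -0.98, -0.07, 0, 0, 0, 0, -1, -0.98, -0.07, 0, 0, 0, 0, -1, -0.98, -0.07, 0, 0, 0, 0, -1, -0.98, -0.07, 0, 0, 0, 0, -1, -0.98, -0.07, 0, 0, 0, 0, -1, -0.98, -0.07, 0, 0, 0, 0, -1, -0.98, -0.07, 0, 0, 0, 0, -1, -0.98, -0.07, 0, 0, 0, 0]

```text
time: 44.38
tcp_pos: [408.2, 27.4, 155.5]
orientation: [-2.013, -2.409, 0.002]
ft_force: [-0.8, -0.4, -1.0]
width: 0.413
finger_force: 40.3
```

Request:
step_arm:
  steps: [-1, -0.98, -0.07, 0, 0, 0, 0, -1, -0.98, -0.07, 0, 0, 0, 0, -1, -0.98, -0.07, 0, 0, 0, 0, -1, -0.98, -0.07, 0, 0, 0, 0, -1, -0.98, -0.07, 0, 0, 0, 0, -1, -0.98, -0.07, 0, 0, 0, 0, -1, -0.98, -0.07, 0, 0, 0, 0, -1, 0, 0, 0.8, 0, 0, 0, -1, 0, 0, 0.8, 0, 0, 0, -1, 0, 0, 0.8, 0, 0, 0, -1, 0, 0, 0.8, 0, 0, 0, -1, 0, 0, 0, 0, 0, 0]

```text
time: 45.88
tcp_pos: [425.6, -141.7, 74.7]
orientation: [-2.011, -2.407, 0.002]
ft_force: [-1.1, -0.4, -1.7]
width: 0.421
finger_force: 40.4
```

```bash
python3 -c "
from h import *
go(427,-144,6,100.3)"
```

```text
t 45.9 p [ 425.6 -141.7   74.7] psi 100.2 j6 -0.65 w 0.42 F [-1.1 -0.4 -1.7] 
 now-frame [-0.11  0.05  2.75] turn [-0.03 -0.02 -0.01] after-turn frame [-0.1   0.04  2.75]
```

Request:
step_arm:
  steps: [-1, -0.1, 0.05, 0.7, 0, 0, 0, -1, 0, 0, 0.7, 0, 0, 0, -1, 0, 0, 0.7, 0, 0, 0, -1, 0, 0, 0.45, 0, 0, 0, -1, 0, 0, 0.2, 0, 0, 0, -1, 0, 0, 0, 0, 0, 0, 0.3, 0, 0, 0, 0, 0, 0, 0.3, 0, 0, 0, 0, 0, 0, 0.3, 0, 0, 0, 0, 0, 0, 0.3, 0, 0, -0.4, 0, 0, 0, 0.3, 0, 0, -1, 0, 0, 0, 0.3, 0, 0, -1, 0, 0, 0]

```text
time: 47.38
tcp_pos: [429.3, -145.0, 69.2]
orientation: [-2.014, -2.411, 0.0]
ft_force: [0.5, 0.4, -0.2]
width: 0.65
finger_force: 0.0
```

Request:
step_arm:
  steps: [1, 0, 0, -1, 0, 0, 0, 1, 0, 0, -1, 0, 0, -1, 1, 0, 0, -1, 0, 0, -1, 1, 0, 0, -1, 0, 0, -1, 1, 0, 0, 0, 0, 0, -1, 1, 0, 0, 0, 0, 0, -1, 1, 0, 0, 0, 0, 0, -1, 1, 0, 0, 0, 0, 0, -1, 1, 0, 0, 0, 0, 0, -1, 1, 0, 0, 0, 0, 0, -1, 1, 0, 0, 0, 0, 0, -0.28, 1, 0, 0, 0, 0, 0, 0]

```text
time: 48.88
tcp_pos: [429.4, -145.0, 168.6]
orientation: [0.0, 3.141, -0.0]
ft_force: [0.5, 0.6, 0.1]
width: 0.997
finger_force: 0.0
```

```bash
python3 -c "
from h import *
go(462.1,274,3.5,180)"
```

```text
t 48.9 p [ 429.4 -145.   168.6] psi 180.0 j6 -2.05 w 1.00 F [0.5 0.6 0.1] 
 now-frame [-1.3  16.76  6.6 ] turn [-0.  0. -0.] after-turn frame [-1.31 16.76  6.6 ]
```

Request:
step_arm:
  steps: [1, -0.08, 0.99, 0, 0, 0, 0, 1, -0.08, 0.99, 0, 0, 0, 0, 1, -0.08, 0.99, 0, 0, 0, 0, 1, -0.08, 0.99, 0, 0, 0, 0, 1, -0.08, 0.99, 0, 0, 0, 0, 1, -0.08, 0.99, 0, 0, 0, 0, 1, -0.08, 0.99, 0, 0, 0, 0, 1, -0.08, 0.99, 0, 0, 0, 0, 1, -0.08, 0.99, 0, 0, 0, 0, 1, -0.08, 0.99, 0, 0, 0, 0, 1, -0.08, 0.99, 0, 0, 0, 0, 1, -0.08, 0.99, 0, 0, 0, 0]

```text
time: 50.38
tcp_pos: [453.3, 152.7, 168.5]
orientation: [0.001, 3.141, 0.0]
ft_force: [-0.5, -0.6, 0.2]
width: 1.001
finger_force: 0.0
```

Request:
step_arm:
  steps: [1, -0.08, 0.99, 0, 0, 0, 0, 1, -0.08, 0.99, 0, 0, 0, 0, 1, -0.08, 0.99, 0, 0, 0, 0, 1, -0.08, 0.99, 0, 0, 0, 0, 1, -0.02, 0.94, 0, 0, 0, 0, 1, 0, 0, 0.7, 0, 0, 0, 1, 0, 0, 0.7, 0, 0, 0, 1, 0, 0, 0.7, 0, 0, 0, 1, 0, 0, 0.7, 0, 0, 0, 1, 0, 0, 0, 0, 0, 0, 1, 0, 0, 0, 0, 0, 0]

```text
time: 51.75
tcp_pos: [462.2, 274.6, 98.8]
orientation: [0.0, 3.141, 0.001]
ft_force: [-0.2, -0.5, 0.1]
width: 0.997
finger_force: 0.0
```

```bash
python3 -c "
from h import *
go(462.1,274,4,180)"
```

```text
t 51.8 p [462.2 274.6  98.8] psi 180.0 j6 -1.16 w 1.00 F [-0.2 -0.5  0.1] 
 now-frame [ 0.01 -0.02  3.79] turn [ 0.  0. -0.] after-turn frame [ 0.   -0.02  3.79]
```

Request:
step_arm:
  steps: [1, 0, 0, 0.8, 0, 0, 0, 1, 0, 0, 0.8, 0, 0, 0, 1, 0, 0, 0.8, 0, 0, 0, 1, 0, 0, 0.8, 0, 0, 0, 1, 0, 0, 0.45, 0, 0, 0, 1, 0, 0, 0.14, 0, 0, 0, -1, 0, 0, 0, 0, 0, 0, -1, 0, 0, 0, 0, 0, 0, -1, 0, 0, 0, 0, 0, 0, -1, 0, 0, 0, 0, 0, 0, -1, 0, 0, 0, 0, 0, 0, -1, 0, 0, -0.2, 0, 0, 0]
  squeeze: 50

```text
time: 53.25
tcp_pos: [461.9, 274.4, 8.8]
orientation: [-0.0, 3.141, 0.0]
ft_force: [0.1, 0.7, -2.8]
width: 0.584
finger_force: 52.0
```

Request:
step_arm:
  steps: [-1, 0, 0, -0.8, 0, 0, 0, -1, 0, 0, -1, 0, 0, 0, -1, 0, 0, -1, 0, 0, 0, -1, 0, 0, -1, 0, 0, 0, -1, 0, 0, -1, 0, 0, 0, -1, 0, 0, -0.5, 0, 0, 0, -1, 0, 0, 0, 0, 0, 0]

```text
time: 54.12
tcp_pos: [462.3, 274.7, 141.5]
orientation: [-0.0, 3.14, 0.001]
ft_force: [-0.7, -0.4, -2.3]
width: 0.582
finger_force: 52.4
```

```bash
python3 -c "
from h import *
a=bot.read_camera('side'); cv2.imwrite('pics/s9.png',cv2.resize(a[130:400,190:420],None,fx=2,fy=2))
go(644.5,51.5,5,180)"
```

```text
t 54.2 p [461.7 274.4 140.7] psi -180.0 j6 -1.16 w 0.58 F [-0.1  0.  -2.5] 
 now-frame [-7.31 -8.92  5.43] turn [ 0. -0.  0.] after-turn frame [-7.31 -8.91  5.43]
```

View pics/s9.png

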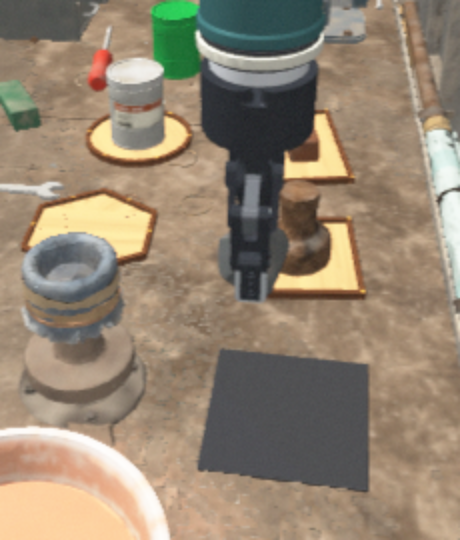

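The stone is held clear of the mat, and the bar shows in the long tray. The stone goes to the six-sided tray.

Request:
step_arm:
  steps: [-1, -0.73, -0.89, 0, 0, 0, 0, -1, -0.73, -0.89, 0, 0, 0, 0, -1, -0.73, -0.89, 0, 0, 0, 0, -1, -0.73, -0.89, 0, 0, 0, 0, -1, -0.73, -0.89, 0, 0, 0, 0, -1, -0.73, -0.89, 0, 0, 0, 0, -1, -0.73, -0.89, 0, 0, 0, 0, -1, -0.73, -0.89, 0, 0, 0, 0, -1, -0.73, -0.89, 0, 0, 0, 0, -1, -0.73, -0.89, 0, 0, 0, 0, -1, 0, 0, 0.8, 0, 0, 0, -1, 0, 0, 0.8, 0, 0, 0]

```text
time: 55.68
tcp_pos: [644.7, 51.1, 99.5]
orientation: [-0.001, -3.141, -0.0]
ft_force: [-0.2, 1.1, -2.1]
width: 0.586
finger_force: 52.4
```

Request:
step_arm:
  steps: [-1, 0, 0, 0.8, 0, 0, 0, -1, 0, 0, 0.8, 0, 0, 0, -1, 0, 0, 0, 0, 0, 0, -1, 0, 0, 0, 0, 0, 0]

```text
time: 56.18
tcp_pos: [644.8, 51.8, 60.9]
orientation: [-0.0, 3.142, 0.0]
ft_force: [-0.6, -0.9, -0.9]
width: 0.578
finger_force: 52.6
```

```bash
python3 -c "
from h import *
go(644.5,51.5,5,180)"
```

```text
t 56.2 p [644.8  51.8  60.9] psi -180.0 j6 -1.60 w 0.58 F [-0.6 -0.9 -0.9] 
 now-frame [ 0.01 -0.01  2.24] turn [0. 0. 0.] after-turn frame [ 0.01 -0.01  2.24]
```

Request:
step_arm:
  steps: [-1, 0, 0, 0.7, 0, 0, 0, -1, 0, 0, 0.7, 0, 0, 0, -1, 0, 0, 0.45, 0, 0, 0, -1, 0, 0, 0.25, 0, 0, 0, -1, 0, 0, 0.14, 0, 0, 0, -1, 0, 0, 0, 0, 0, 0, 1, 0, 0, 0, 0, 0, 0, 1, 0, 0, 0, 0, 0, 0, 1, 0, 0, 0, 0, 0, 0, 1, 0, 0, -0.4, 0, 0, 0, 1, 0, 0, -1, 0, 0, 0, 1, 0, 0, -1, 0, 0, 0]

```text
time: 57.68
tcp_pos: [644.4, 52.0, 66.0]
orientation: [0.0, -3.142, -0.0]
ft_force: [-0.2, -0.8, -0.3]
width: 0.998
finger_force: 0.0
```

Request:
step_arm:
  steps: [1, 0, 0, -1, 0, 0, 0, 1, 0, 0, -1, 0, 0, 0, 1, 0, 0, -1, 0, 0, 0, 1, 0, 0, -1, 0, 0, 0, 1, 0, 0, -1, 0, 0, 0, 1, 0.5, -0.9, 0, 0, 0, 0, 1, 0.5, -0.9, 0, 0, 0, 0, 1, 0.5, -0.9, 0, 0, 0, 0, 1, 0.5, -0.9, 0, 0, 0, 0, 1, 0.5, -0.9, 0, 0, 0, 0, 1, 0.5, -0.9, 0, 0, 0, 0, 1, 0.5, -0.9, 0, 0, 0, 0]

```text
time: 59.18
tcp_pos: [554.8, -106.9, 189.0]
orientation: [-0.0, -3.14, -0.0]
ft_force: [0.3, -0.0, 0.5]
width: 1.002
finger_force: 0.0
```

Request:
step_arm:
  steps: [1, 0.5, -0.9, 0, 0, 0, 0.5, 1, 0.5, -0.9, 0, 0, 0, 0.5, 1, 0.5, -0.9, 0, 0, 0, 0.5, 1, 0.5, -0.9, 0, 0, 0, 0.5, 1, 0.5, -0.9, 0, 0, 0, 0.5, 1, 0.5, -0.9, 0, 0, 0, 0.5, 1, 0.5, -0.9, 0, 0, 0, 0.5, 1, 0.5, -0.9, 0, 0, 0, 0.5, 1, 0.5, -0.9, 0, 0, 0, 0.5, 1, 0.5, -0.9, 0, 0, 0, 0.5, 1, 0.5, -0.9, 0, 0, 0, 0.5, 1, 0.5, -0.9, 0, 0, 0, 0.5]

```text
time: 60.68
tcp_pos: [317.1, -286.4, 189.1]
orientation: [-1.37, -2.826, -0.0]
ft_force: [-0.2, -0.5, 0.4]
width: 1.001
finger_force: 0.0
```

```bash
python3 - <<'E'
from h import *
a=bot.read_camera("top")[145:290,205:365]
cv2.imwrite("pics/tend.png",cv2.resize(a,None,fx=4,fy=4,interpolation=cv2.INTER_CUBIC))
a=bot.read_camera("side")[155:285,195:375]
cv2.imwrite("pics/send.png",cv2.resize(a,None,fx=4,fy=4,interpolation=cv2.INTER_CUBIC))
go(400,-450,200,90)
E
```

```text
t 60.8 p [ 316.  -285.9  189. ] psi 128.3 j6 -1.56 w 1.00 F [ 1.5 -0.6  0.3] 
 now-frame [-7.23 -1.43 -0.46] turn [-0.01 -0.02  4.45] after-turn frame [-6.57  3.36 -0.44]
```

View pics/tend.png

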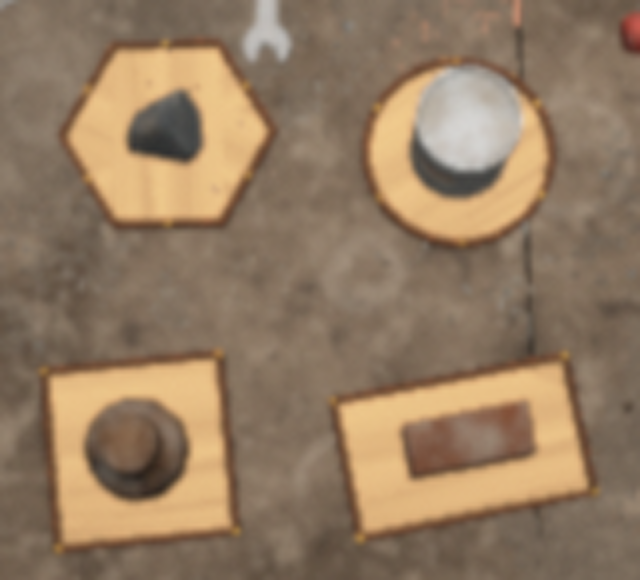

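View pics/send.png

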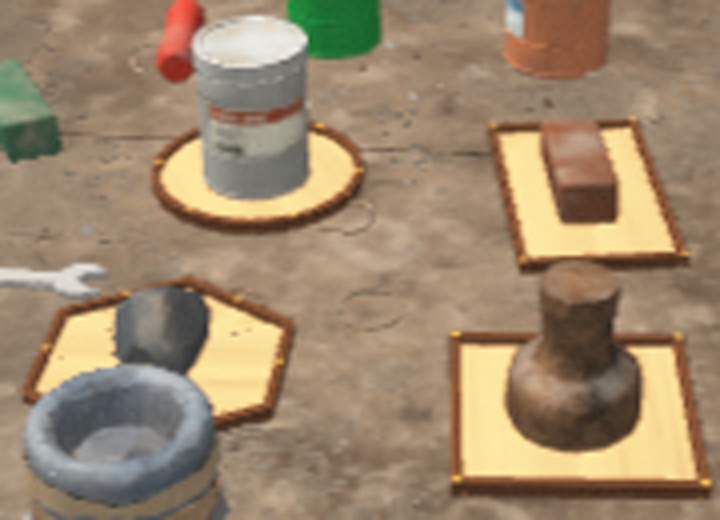

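```bash
python3 - <<'E'
from h import *
r=lambda uv,z:ray("top",full("top",uv),z).mean(0).round(1)
print("tin",r((468.5,119),96),"round 628 -147; head foot",r((136.5,449),20),"top",r((130,443),84),"sq 428 71.4")
print("bar",r([(402,425),(528,402),(534,457),(410,478)],34),"long 427 -144; stone",r([(127,150),(203,150),(180,90),(190,161)],25),r((166,127),25),"hex 644.5 51")
q=ray("top",full("top",[(402,425),(528,402),(410,478),(534,457)]),34);print(np.degrees(np.arctan2(*(q[1]-q[0])[[1,0]])),np.degrees(np.arctan2(*(q[3]-q[2])[[1,0]])))
E
```

```text
tin [ 628.1 -146.9   96. ] round 628 -147; head foot [428.1  72.   20. ] top [427.2  70.   84. ] sq 428 71.4
bar [ 428.8 -145.4   34. ] long 427 -144; stone [636.9  45.   25. ] [644.4  51.   25. ] hex 644.5 51
-80.67980475735263 -81.43865749594394
```

All four are within about 2 mm of their tray centres and upright, and the bar lies along the long tray to within about 1°. The gripper is clear, so I hand in.

```bash
python3 -c "
from station import bot
print(bot.hand_in())"
```

```text
the job is handed in; nothing more can be done
None
```

I handed the job in at about 61 s of the 134 s allowed: tin in the round tray, head in the square, bar lying along the long tray and stone in the six-sided one, each upright and within about 2 mm of centre by the last pictures, and the orange and green tins were never touched.

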